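# Return a spare pulley to its stock bin

## Robot

A 6-joint arm with a two-finger parallel gripper is mounted at the origin on the work surface. World frame = base frame: x ahead of the robot, y to its left, z up, the work surface at z = 0. Lengths are in m, angles in rad, forces in N, time in s.
With the tool pointing down it reaches from about 0.375 to 0.9 m from the base axis. Payload 3.1 kg.
Tool frame: the origin (TCP) lies at the very end of the fingers, on their centre line; the grasp point (between the pads) lies 19 mm behind it (hold_point_z is the distance from the TCP to the grasp point, in m); x points along the fingers, y is the direction in which the jaws open and shut, and the axes are right-handed (so a half turn about x gives the same grasp; the last joint's range is limited). The gripper opens to 87 mm and grips with 3 to 60 N. Pads are 19 mm wide; open, the fingers measure 117 mm over their backs; the gripper's body (75 mm by 190 mm) begins 51 mm behind the grasp point.
Start: joints at [1.063, 0.527, 1.433, -0, 1.181, -0.178], TCP at [0.202, 0.592, 0.223] pointing down, gripper open.
Joint ranges: [-3.08, 3.08], [-0.75, 2.2], [0.22, 2.44], [-1.43, 4.57], [0, 2.65], [-2.85, 2.85]. Speed limits (rad/s): [2.79, 2.79, 3.14, 3.14, 3.14, 3.14].

## Interface

Orientations are given as a unit quaternion [x, y, z, w].
In Python, from rig import * gives the robot as it stands.
- The arm moves only by the tool send_rows, never from a script. Its argument "steps" is a list that holds one entry, the list of rows, each a list of 6 numbers: the shift along the tool's x, y, z in cm, then the turn, a rotation vector about the tool's x, y, z in units of 6 degrees (1.0 is 6 degrees). In form: [[[x, y, z, wx, wy, wz], ...]]. A call has 1 to 8 rows; each row shifts and turns the pose as measured when the row begins, along the tool's axes as they then stand; what a row does not reach is not made up. A row lasts 1/12 s, in which the tool goes at most 41.7 mm and 7.16 degrees, less where a joint would pass 70% of its speed; a pose out of reach is approached as far as the arm can. A call is refused whole if a number of a shift passes 4.17 or a number of a turn 1, either way. A call with a gripper value outside its range is refused whole. "gripper" is the closure, from 0 (fully open) to 1 (shut), set as the call begins (left out, the last holds). The fingers move at their own pace and stop on an object; "force" is the grip in N (left out, the last holds). Time passes only in rows, so rows that do not move let the fingers close. It gives the time, the measured TCP pose, the force and the opening at its end, in the units of the state.
- get_obs(): the state, without advancing time (a new reading comes with each control period).
- camera(name): name is "scene" or "top" or "wrist"; returns (picture, depth): 420x560x3 uint8, red, green, blue; 420x560 float32, m along the optical axis (not along the pixel's ray), 0 where there is no reading.
- camera_params(name): a dict with "intrinsics" (3x3 intrinsics, pixels), "position" and "attitude" of the camera in the world; the wrist camera has in their place "T_tool_cam" (4x4, takes a point from camera to tool coordinates, whose origin is the TCP and whose axes are the tool frame's). Camera axes: x right, y down, z forward; pixel columns grow to the right and rows downward; lengths in m; the calibration is good to about 2 mm. A picture is of the moment at which its call begins: read the wrist's pose just before it. camera_params takes no time and is no camera call.
- hand_in(): hands the job in, once; it reports no verdict.
The state is a dict: "time": time; "q": joint angles; "joint_velocities": joint speeds; "joint_torque": joint torques, N m; "position": TCP position; "tool_rot": TCP orientation; "ft_force": force on the tool from outside, world axes, zero at the start; "moment": the same for the moment, N m; "grip_width": finger opening in m.
Only numpy, scipy, OpenCV 4.12 (cv2) and the standard library are available. Lean on these libraries where they do the work, as an engineer would, in place of code of your own. Each camera call takes 0.05 s, during which the arm holds its last target.

## Task

Lift the orange belt pulley up over the upturned tip of its peg and off it, lower it on edge into the narrow rear slot of the blue bin and let go without dropping it. Then push the bin along its yellow shelf bay until it is fully home against the back stop. Leave the black pulley hanging and the carton and green jar where they are.

Things in the scene. Friction and masses are not known exactly. Their poses are not given: they have to be found in the camera images.
- orange_center (a point): Centre of the orange belt pulley, the one to move: grooved disc, 140 mm diameter, 20 mm thick, 225 to 390 g, dark hub with 40 mm through bore. x is the disc's axis, level while hanging (either way along it); it may spin about x, so y and z point anywhere. It hangs by its bore on a peg: the peg's top is 20 mm above this point, the disc's top edge 70 mm above.
- orange: The orange pulley, origin at its centre, x its axis. On each face the rim (radius 42 to 70 mm) is flat and can be gripped across the 20 mm thickness; inside it the web is recessed 6 mm; the hub (radius 20 to 31 mm) is flush with the rim.
- black_center (a point): Centre of the black belt pulley, same size, light metal hub, hanging on the other peg 165 mm away sideways. Leave it alone. Which peg each pulley is on changes.
- stand: Fixed grey peg stand, left or right on the bench. Origin on the bench at the front face of its uprights, midway between two pegs; x points to the back, so the pegs point along -x, at y = +82.5 and -82.5 mm. Uprights (30 mm square, behind x = 0) are 216 mm high, level with the pegs' top. Pulley centres hang at x = -60 to -75 mm.
- peg_tips (a point): Point midway between the two peg tips, 130 mm in front of the uprights, on the pegs' axis height (210 mm); axes as the stand's. Pegs are level, round, 12 mm thick; at the tip each turns up, its top 10 mm above the top of the level part. A pulley has 28 mm of play up and down: it passes the tip if raised 10 to 28 mm (18 is best) and is clear once its centre is 20 mm in front of the tip.
- bay: Fixed yellow shelf bay. Origin on the bench; x points along the lane to the back stop. Deck 6 mm thick, x -175 to +125 mm; grey side guides 26 mm high, inner faces at y = +-89 mm (4 mm clear of the bin each side), x -165 to +115 mm. The bin is home when its rear face meets the stop: bin origin at x = +40 mm, bin front face at x = -35 mm.
- stop_face (a point): Middle of the front face of the bay's back stop (115 mm ahead of the bay's origin; stop 60 mm high), axes as the bay's.
- bin: Loose blue stock bin, 150 mm long (x), 170 mm wide (y), 320 to 520 g. Origin at the centre of its underside, on the deck; x points to its rear (to the stop). Starts 60 to 100 mm short of the stop. Walls 5 mm, 80 mm high, but the front wall and the front of the sides only 55 mm. Its front part holds a carton fixed in it (up to 51 mm high); behind an 80 mm divider is the empty slot.
- bin_front (a point): Middle of the outer front face of the bin (a white label), 28 mm above its underside and 34 mm above the bench: the place to push.
- slot (a point): Centre of the floor of the bin's rear slot, 51 mm behind the bin's origin, 5 mm above its underside; axes as the bin's. Slot 38 mm long (x), 160 mm wide (y), 75 mm deep; 15 mm high chocks on its floor, 44 mm either side of the middle, keep a disc from rolling. A pulley standing in it has its axis along x, its centre 70 mm above this point.
- carton: Loose cardboard carton 80 x 60 x 60 mm, origin at the centre of its underside. Bystander.
- tin: Loose green jar, 60 mm diameter, 90 mm tall, grey cap, origin at the centre of its underside. Bystander.
Not all that is in view belongs to the job. Leave any pink or turquoise look-alike of the bin alone.

How it is judged:
On the way, in this order (a step that is already met when the one before it is completed fails the run):
1. the orange pulley is off its peg and still held up (over 100 mm from where it hung, centre over 120 mm high) (distance of orange_center from where it was at the start of the episode above 0.1 m and height (world z) of orange_center above 0.12 m), for 0.1 s.
2. the orange pulley stands on the floor of the bin's rear slot, let go, while the bin is still out (over 30 mm from the stop) (x of orange_center in the frame of slot between -0.016 and 0.016 m and y of orange_center in the frame of slot between -0.02 and 0.02 m and z of orange_center in the frame of slot between 0.06 and 0.076 m and angle between the x axis of orange_center and the x axis of slot, either way round below 0.3 rad and contact force between orange and the fingers below 0.3 N and x of bin in the frame of bay below 0.01 m), for 0.2 s.
At the end, for the whole second after the job is handed in: Bin flat on the deck, rear face within 6 mm of the stop; orange pulley released, on edge on the slot's floor (centre within 16 mm along, 20 mm across, 60 to 76 mm up, axis within 0.3 rad of the bin's x); both at rest. Black pulley, carton and jar within 30 mm of their starts (x of orange_center in the frame of slot between -0.016 and 0.016 m and y of orange_center in the frame of slot between -0.02 and 0.02 m and z of orange_center in the frame of slot between 0.06 and 0.076 m and angle between the x axis of orange_center and the x axis of slot, either way round below 0.3 rad and contact force between orange and the fingers below 0.3 N and x of bin in the frame of bay above 0.034 m and angle between bin's own z axis and vertical below 0.06 rad and z of bin in the frame of bay below 0.012 m and linear speed of bin below 0.01 m/s and linear speed of orange below 0.02 m/s and distance of each of black_center, carton, tin from where it was at the start of the episode below 0.03 m); the robot touches nothing.
It fails at once if the orange pulley is dropped (moves faster than 0.7 m/s out of the fingers' hold, as after a fall of 25 mm) (linear speed of orange above 0.7 m/s and contact force between orange and the fingers below 0.3 N).
It fails at once if the black pulley is knocked off its peg or pushed over 40 mm (distance of black_center from where it was at the start of the episode above 0.04 m).
It fails at once if the carton or the jar is pushed over 40 mm (distance of any of carton, tin from where it was at the start of the episode above 0.04 m).
It also fails if it takes over 69 s, if anything falls off the work surface, if the arm or the gripper's body presses on something with over 40 N, if the wrist force passes 120 N, or if a joint passes its speed limit or range.

## Working session

There is one attempt and no reset: what is moved stays moved. The work goes in short steps, Python scripts to look and compute and a tool call to move; the robot and the scene stay as the last step left them, time stands still between calls to the robot, and variables do not carry over. Pictures are saved under pics/ and viewed, and the job is handed in when it is done.

Besides the shell and the picture viewer there is one more tool, called by a JSON object that holds its "fn" and its "kwargs". send_rows: Moves the arm, as the interface text tells. Its arguments: {"type":"object","properties":{"steps":{"type":"array"},"gripper":{"type":"number"},"force":{"type":"number"}},"required":["steps"]}

```bash
ls; mkdir -p pics
python3 - <<'E'
from rig import *
import cv2
o=get_obs();print(o)
for n in ("scene","top","wrist"):
    p,d=camera(n);cv2.imwrite(f"pics/{n}0.png",p[:,:,::-1]);import numpy as np;np.save(f"pics/{n}0.npy",d)
    print(n,camera_params(n))
E
```

```text
pics
{'time': 0.0, 'q': array([ 1.06350108e+00,  5.28484132e-01,  1.43391834e+00, -9.76993470e-06,
        1.18139197e+00, -1.78457781e-01]), 'joint_velocities': array([-0.00015042, -0.00047777,  0.00093996,  0.00039942, -0.00081811,
       -0.00251688]), 'joint_torque': array([ 1.96472394e-05, -4.40039492e+01, -1.76595175e+01,  6.32483256e-02,
        5.80889569e-02, -1.73126941e-04]), 'position': array([0.20142249, 0.59086891, 0.2215555 ]), 'tool_rot': array([ 0.1150029 ,  0.697829  , -0.11647133,  0.69731159]), 'ft_force': array([ 0.06495143, -0.31972893,  1.27149898]), 'moment': array([-0.00171879,  0.01011929, -0.06852365]), 'grip_width': 0.08684350522993528}
scene {'intrinsics': array([[423.68567571,   0.        , 274.20472728],
       [  0.        , 423.68567571, 207.91882984],
       [  0.        ,   0.        ,   1.        ]]), 'position': array([ 0.94664575, -0.39594208,  1.0308484 ]), 'attitude': array([ 0.86766391,  0.40267136, -0.11593302, -0.26753439])}
top {'intrinsics': array([[538.07362267,   0.        , 282.48157165],
       [  0.        , 538.07362267, 202.15498043],
       [  0.        ,   0.        ,   1.        ]]), 'position': array([ 0.34590781, -0.01987389,  1.57234862]), 'attitude': array([-0.70165533,  0.71027118, -0.0379397 ,  0.04189551])}
wrist {'intrinsics': array([[290.30009696,   0.        , 282.16588101],
       [  0.        , 290.30009696, 209.3157759 ],
       [  0.        ,   0.        ,   1.        ]]), 'T_tool_cam': array([[-1.15897277e-03, -2.56554087e-01,  9.66529181e-01,
        -1.63098135e-01],
       [ 9.99998785e-01,  7.10309196e-04,  1.38764986e-03,
        -1.19053517e-03],
       [-1.04254181e-03,  9.66529615e-01,  2.56552952e-01,
        -6.90859334e-02],
       [ 0.00000000e+00,  0.00000000e+00,  0.00000000e+00,
         1.00000000e+00]])}
```

View pics/scene0.png

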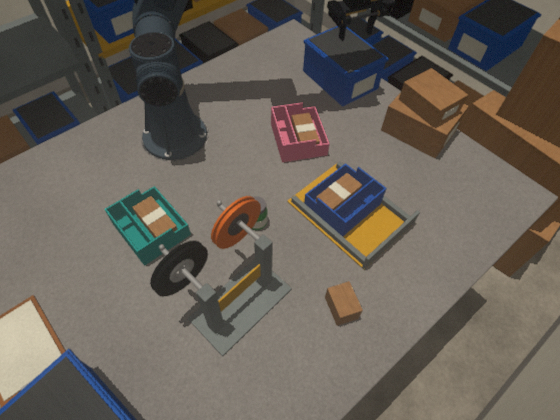

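View pics/top0.png

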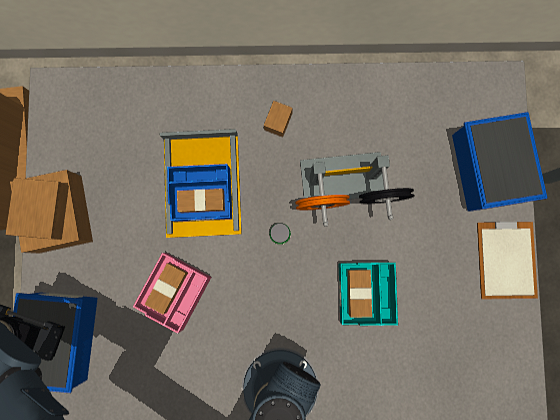

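View pics/wrist0.png

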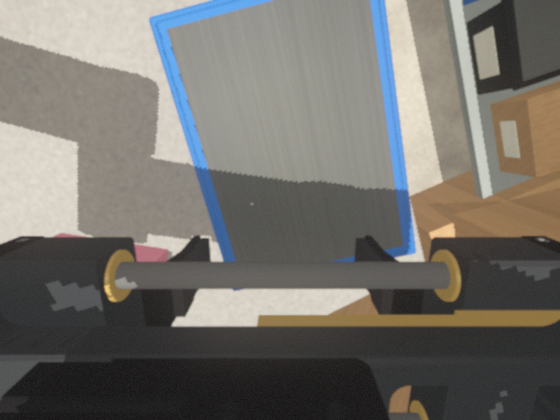

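The top view shows the orange disc at (322,203), with its peg tip at (324,222). The black disc is at (387,196), the bin at (199,193) with its slot on the upper side near (198,175), and the stop at (200,133). The jar is at (280,233) and the carton at (278,118).

Possible mix-ups:
- **Pulley:** orange disc (322,203) or black disc (387,196). I choose the orange one.
- **Bin:** blue bin on yellow (199,193), pink (172,292), turquoise (368,293), or the big blue totes (505,160) and (55,340). I choose the blue bin on the yellow bay.

```bash
cat > h.py <<'E'
import numpy as np, cv2
from scipy.spatial.transform import Rotation as R
from rig import *
def pts(n,d,P=None):
    P=P or camera_params(n);K=P["intrinsics"]
    v,u=np.mgrid[:420,:560]
    c=np.stack([(u-K[0,2])/K[0,0]*d,(v-K[1,2])/K[1,1]*d,d],-1)
    if n=="wrist": raise SystemExit
    return c@R.from_quat(P["attitude"]).as_matrix().T+P["position"]
E
python3 - <<'E'
from h import *
for n in("scene","top"):
    im=cv2.imread(f"pics/{n}0.png");d=np.load(f"pics/{n}0.npy");X=pts(n,d)
    hsv=cv2.cvtColor(im,cv2.COLOR_BGR2HSV);H,S,V=[hsv[...,i].astype(int) for i in range(3)]
    box=((slice(180,260),slice(200,275)) if n=="scene" else (slice(185,220),slice(285,360)))
    b=np.zeros(H.shape,bool);b[box]=1
    m=(H<13)&(S>170)&(V>90)&b&(d>0)
    m=cv2.erode(m.astype(np.uint8),np.ones((2,2)))>0
    P=X[m];P=P[(P[:,2]>.1)&(P[:,2]<.3)]
    print(n,"orange",len(P),P.min(0),P.max(0),P.mean(0))
    c=P.mean(0);w,v=np.linalg.eigh(np.cov((P-c).T));print(w,v[:,0])
    # yellow & blue
    box=((slice(150,270),slice(280,425)) if n=="scene" else (slice(120,245),slice(155,250)))
    b[:]=0;b[box]=1
    for nm,m in(("yellow",(H>18)&(H<32)&(S>150)&b),("blue",(H>105)&(H<125)&(S>130)&b)):
        P=X[m&(d>0)];print(nm,len(P),P.min(0),P.max(0),np.percentile(P[:,2],[5,50,95]))
        if nm=="blue":
            T=P[P[:,2]>.045];r=cv2.minAreaRect((T[:,:2]*1000).astype(np.float32));print(r,cv2.boxPoints(r))
            T=P[P[:,2]>.075];r=cv2.minAreaRect((T[:,:2]*1000).astype(np.float32));print(r)
        else:
            r=cv2.minAreaRect((P[:,:2]*1000).astype(np.float32));print(r,cv2.boxPoints(r))
    cr=cv2.resize(im[box] if 0 else (im[110:310,140:430]),None,fx=2.7,fy=2.7,interpolation=2);cv2.imwrite(f"pics/{n}crop.png",cr)
E
```

```text
scene orange 223 [ 0.49431703 -0.18385703  0.1986502 ] [ 0.51748761 -0.06921465  0.26936259] [ 0.50816964 -0.13854012  0.25198115]
[2.96408008e-05 9.26526239e-05 1.02825107e-03] [ 0.99245889  0.10447902 -0.06410525]
yellow 1928 [0.43010514 0.10845764 0.00055422] [0.72415476 0.31654818 0.02896476] [0.00400842 0.00760181 0.01104264]
((576.507080078125, 213.963134765625), (290.6058349609375, 204.68148803710938), 1.37459135055542) [[428.79095 312.78876]
 [433.701   108.16619]
 [724.2232  115.13751]
 [719.3132  319.76007]]
blue 504 [0.47399299 0.13379143 0.00839053] [0.62755416 0.30783181 0.09301429] [0.01253704 0.08474773 0.0893505 ]
((551.0726318359375, 222.31045532226562), (149.6003875732422, 172.77662658691406), 2.032064914703369) [[473.25626 305.99213]
 [479.38272 133.32414]
 [628.88904 138.62878]
 [622.7626  311.29675]]
((574.5882568359375, 222.90203857421875), (102.14871978759766, 172.65899658203125), 1.6856006383895874)
top orange 8 [ 0.48381774 -0.18257795  0.16351721] [ 0.49728985 -0.0499969   0.22201183] [ 0.49151093 -0.11711041  0.18615903]
[1.48653703e-05 5.63716091e-04 3.11981591e-03] [ 0.99567437  0.05929934 -0.07152723]
yellow 2943 [ 0.42532744  0.11175038 -0.00500791] [0.72387941 0.33930591 0.05891853] [0.00052119 0.00657373 0.01324711]
((574.21142578125, 225.89068603515625), (292.29205322265625, 222.6302490234375), 1.878937840461731) [[424.4942   332.35416 ]
 [431.79376  109.843605]
 [723.92865  119.427216]
 [716.6291   341.93777 ]]
blue 2267 [ 4.39849430e-01  1.16842242e-01 -1.12302925e-05] [0.70352633 0.31876836 0.09784316] [0.0074329  0.0285797  0.08743603]
((546.751953125, 223.61666870117188), (150.63363647460938, 171.81857299804688), 2.22213077545166) [[468.1607  306.54105]
 [474.8228  134.85165]
 [625.3432  140.69229]
 [618.6811  312.38168]]
((569.9070434570312, 224.80471801757812), (104.57540130615234, 171.5670166015625), 1.934069275856018)
```

View pics/scenecrop.png

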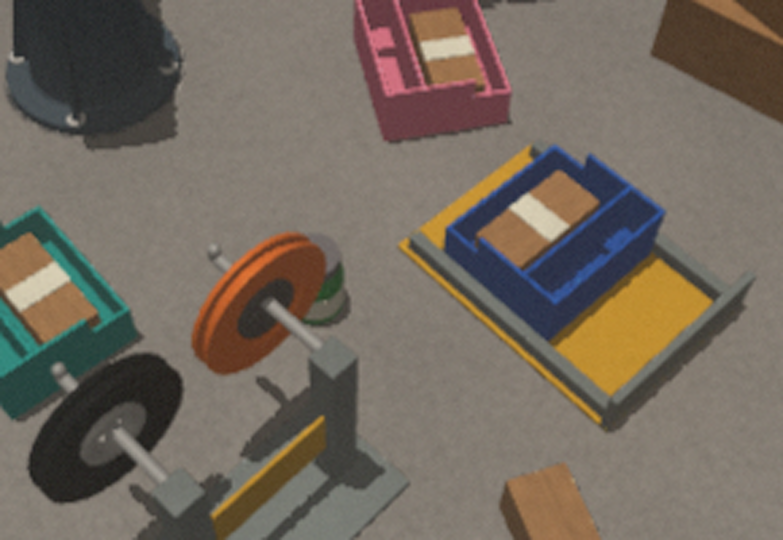

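View pics/topcrop.png

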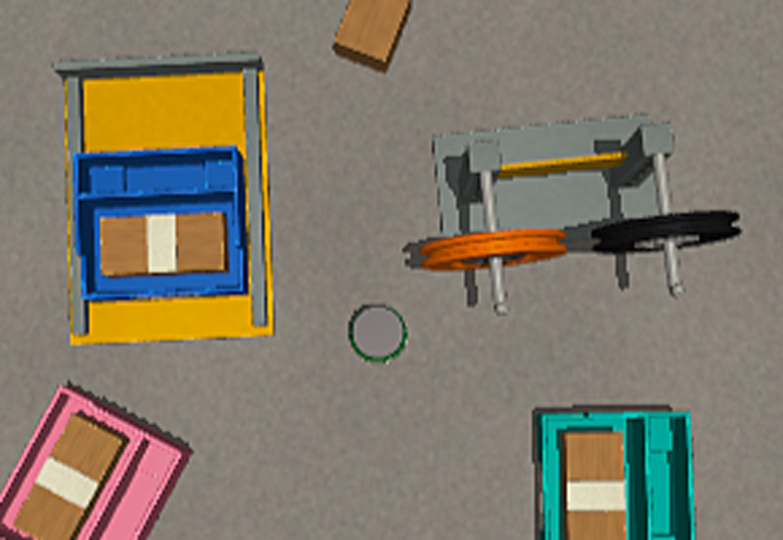

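Run:
```python
from h import *
np.set_printoptions(precision=4,suppress=True)
print(R.from_quat(get_obs()["tool_rot"]).as_matrix())
for n in("scene","top"):
    im=cv2.imread(f"pics/{n}0.png");d=np.load(f"pics/{n}0.npy");X=pts(n,d)
    hsv=cv2.cvtColor(im,cv2.COLOR_BGR2HSV);H,S,V=[hsv[...,i].astype(int) for i in range(3)]
    print(n)
    def sel(x0,x1,y0,y1,z0,z1): return (d>0)&(X[...,0]>x0)&(X[...,0]<x1)&(X[...,1]>y0)&(X[...,1]<y1)&(X[...,2]>z0)&(X[...,2]<z1)
    og=(H<18)&(S>120)&(V>60)
    m=sel(.4,.6,-.25,0,.1,.29)&og
    P=X[m];print("orange",len(P),P.min(0),P.max(0))
    A=np.c_[P[:,1:]-P[:,1:].mean(0),np.ones(len(P))];k=np.linalg.lstsq(A,P[:,0],rcond=None)[0];print("x fit",k,P.mean(0),np.std(A@k-P[:,0]))
    T=P[P[:,2]>P[:,2].max()-.03];print("top",T.mean(0),T.min(0),T.max(0)); f=np.polyfit(T[:,1],T[:,0],1);print("edge slope dx/dy",f)
    # rim circle fit in y,z using bottom/top extents
    print("percent", np.percentile(P,[1,99],axis=0))
    # stand uprights' tops
    U=X[sel(.55,.66,-.3,-.05,.2,.23)&(S<60)];
    if len(U): 
        for lo,hi in((-.17,-.05),(-.3,-.19)):
            q=U[(U[:,1]>lo)&(U[:,1]<hi)]
            if len(q)>5: print("upright",len(q),q.mean(0),q.min(0),q.max(0),cv2.minAreaRect((q[:,:2]*1000).astype(np.float32)))
    # peg tips
    U=X[sel(.40,.49,-.32,-.05,.2,.24)&(S<70)]
    for lo,hi in((-.18,-.05),(-.32,-.2)):
            q=U[(U[:,1]>lo)&(U[:,1]<hi)]
            if len(q): print("peg",len(q),q.mean(0),q.min(0),q.max(0))
    J=X[sel(.36,.5,-.08,.05,.07,.11)];print("jar",len(J),J.mean(0) if len(J) else 0,cv2.minAreaRect((J[:,:2]*1000).astype(np.float32)))
    B=X[sel(.3,.65,-.4,-.21,.13,.3)&(V<70)];print("black",len(B),B.min(0),B.max(0))
    # stop
    Q=X[sel(.65,.78,.1,.36,.05,.07)];
    print("stop",len(Q));
    if len(Q)>5: r=cv2.minAreaRect((Q[:,:2]*1000).astype(np.float32));print(r)
    G=X[sel(.40,.72,.08,.36,.023,.034)&(S<70)]
    for lo,hi in((.08,.16),(.28,.36)):
        q=G[(G[:,1]>lo)&(G[:,1]<hi)]
        if len(q)>5: print("guide",len(q),np.polyfit(q[:,0],q[:,1],1),q.mean(0),q.min(0),q.max(0))
```

```text
[[-0.0008  0.3229  0.9464]
 [-0.0014  0.9464 -0.3229]
 [-1.     -0.0016 -0.0003]]
scene
orange 1294 [ 0.4895 -0.1861  0.1209] [ 0.5997 -0.0508  0.2697]
x fit [-0.0615 -0.0683  0.5082] [ 0.5082 -0.1249  0.2177] 0.006056704446674002
top [ 0.5052 -0.1214  0.255 ] [ 0.4895 -0.174   0.24  ] [ 0.5175 -0.0634  0.2697]
edge slope dx/dy [-0.06    0.4979]
percent [[ 0.4925 -0.1844  0.1372]
 [ 0.5177 -0.0543  0.2679]]
upright 283 [ 0.5863 -0.1108  0.2149] [ 0.5503 -0.1247  0.2005] [ 0.6062 -0.0926  0.2211] ((577.8781127929688, -110.1329116821289), (55.63910675048828, 30.489587783813477), 6.2663702964782715)
upright 358 [ 0.5971 -0.2745  0.2156] [ 0.5504 -0.2887  0.2003] [ 0.6214 -0.2568  0.2212] ((585.6180419921875, -274.87152099609375), (70.49279022216797, 29.815258026123047), 5.710705757141113)
peg 57 [ 0.4525 -0.1221  0.2188] [ 0.4424 -0.1268  0.2098] [ 0.4663 -0.1153  0.2278]
peg 61 [ 0.4673 -0.2858  0.2197] [ 0.4565 -0.2915  0.2118] [ 0.4793 -0.2789  0.2295]
jar 106 [0.4398 0.0074 0.0892] ((437.1629638671875, 8.443360328674316), (24.20885467529297, 53.94919204711914), 71.78699493408203)
bl
[... 1048 characters left out ...]
36328), 5.8749470710754395)
peg 101 [ 0.4642 -0.1176  0.2176] [ 0.4371 -0.1256  0.2065] [ 0.4899 -0.0952  0.2307]
peg 74 [ 0.4712 -0.2822  0.2167] [ 0.4525 -0.2888  0.2072] [ 0.4899 -0.2761  0.2301]
jar 289 [ 0.4292 -0.0034  0.0905] ((430.15228271484375, -3.3433876037597656), (50.631107330322266, 50.873939514160156), 44.66256332397461)
black 650 [ 0.4563 -0.3434  0.1308] [ 0.6137 -0.21    0.2713]
stop 310
((721.9598999023438, 229.40103149414062), (12.032499313354492, 216.49021911621094), 2.12278413772583)
guide 345 [0.0362 0.1074] [0.5801 0.1284 0.0275] [0.4424 0.1188 0.023 ] [0.7199 0.1594 0.0338]
guide 284 [0.0237 0.3072] [0.584  0.321  0.0273] [0.4359 0.2821 0.0231] [0.7169 0.3378 0.0335]
```

{"fn": "send_rows", "kwargs": {"steps": [[[-1.5,0,0,1,0,0],[-1.5,0,0,1,0,0],[-1.5,0,0,1,0,0],[-1.5,0,0,1,0,0],[-1.5,0,0,1,0,0],[-1.5,0,0,1,0,0],[-1.5,0,0,1,0,0],[-1.5,0,0,1,0,0]]], "gripper": 0}}

```text
time: 0.82
position: [0.1993, 0.5869, 0.3377]
tool_rot: [0.393, 0.582, -0.409, 0.583]
ft_force: [0.2, -0.1, -0.1]
grip_width: 0.0868
```

{"fn": "send_rows", "kwargs": {"steps": [[[0,0,0,1,0,0],[0,0,0,1,0,0],[0,0,0,1,0,0],[0,0,0,0.5,0,0],[0,0,0,0,0,0]]]}}

```text
time: 1.23
position: [0.1999, 0.588, 0.3415]
tool_rot: [-0.5, -0.492, 0.511, -0.496]
ft_force: [-0.4, -1.0, -0.9]
grip_width: 0.0873
```

```bash
cat >> h.py <<'E'
np.set_printoptions(precision=4,suppress=True)
def to(x,y,z,yaw):
    """print the shift in tool axes (cm) and turn (units) to reach pos with tool x down, tool y at heading yaw"""
    o=get_obs();M=R.from_quat(o["tool_rot"]).as_matrix();p=o["position"]
    print("t %.2f pos"%o["time"],p,"q",o["q"],"F",o["ft_force"],"w %.4f"%o["grip_width"], "yaw %.4f"%np.arctan2(M[1,1],M[0,1]))
    c,s=np.cos(yaw),np.sin(yaw)
    G=np.array([[0,c,s],[0,s,-c],[-1,0,0]])
    print("shift cm",M.T@(np.array([x,y,z])-p)*100,"turn",np.degrees(R.from_matrix(M.T@G).as_rotvec())/6)
E
python3 -c "
from h import *
to(.50,-.116,.34,.085)"
```

```text
t 1.23 pos [0.1999 0.588  0.3415] q [ 1.0635  0.4243  1.2744 -0.      1.4591  1.0871] F [-0.4262 -0.9707 -0.9097] w 0.0873 yaw -0.0236
shift cm [ 0.9131 31.6671 69.6711] turn [-1.0365  0.1325  0.0787]
```

{"fn": "send_rows", "kwargs": {"steps": [[[0,1.6,3.5,-0.1,0,0],[0,1.6,3.5,-0.1,0,0],[0,1.6,3.5,-0.1,0,0],[0,1.6,3.5,-0.1,0,0],[0,1.6,3.5,-0.1,0,0],[0,1.6,3.5,-0.1,0,0],[0,1.6,3.5,-0.1,0,0],[0,1.6,3.5,-0.1,0,0]]]}}

```text
time: 1.9
position: [0.3338, 0.3064, 0.3397]
tool_rot: [0.47, 0.522, -0.483, 0.523]
ft_force: [0.9, -0.7, 0.7]
grip_width: 0.0872
```

{"fn": "send_rows", "kwargs": {"steps": [[[0,1.6,3.5,-0.1,0,0],[0,1.6,3.5,-0.1,0,0],[0,1.6,3.5,0,0,0],[0,1.6,3.5,0,0,0],[0,1.6,3.5,0,0,0],[0,1.6,3.5,0,0,0],[0,1.6,3.5,0,0,0],[0,0,0,0,0,0]]]}}

```text
time: 2.57
position: [0.4794, 0.0574, 0.3412]
tool_rot: [0.462, 0.528, -0.474, 0.532]
ft_force: [-0.1, 0.3, 0.4]
grip_width: 0.087
```

```bash
python3 -c "
from h import *
to(.50,-.116,.34,.085)"
```

```text
t 2.57 pos [0.4794 0.0574 0.3412] q [-0.1015  0.2046  1.6045 -0.0178  1.3393 -0.2212] F [-0.0976  0.2901  0.437 ] w 0.0870 yaw 0.1238
shift cm [ 0.3877 -0.0925 17.463 ] turn [0.3712 0.1486 0.097 ]
```

{"fn": "send_rows", "kwargs": {"steps": [[[0,0,3.5,0.2,0.1,0.1],[0,0,3.5,0.2,0,0],[0,0,3.5,0,0,0],[0.3,0,3.0,0,0,0],[0,0,0,0,0,0],[0,0,0,0,0,0]]]}}

```text
time: 3.07
position: [0.4933, -0.0823, 0.3369]
tool_rot: [0.477, 0.521, -0.478, 0.521]
ft_force: [0.2, 0.6, -0.1]
grip_width: 0.0869
```

```bash
cat >> h.py <<'E'
def wrist(tag):
    o=get_obs();p,d=camera("wrist");P=camera_params("wrist");K=P["intrinsics"];T=P["T_tool_cam"]
    cv2.imwrite(f"pics/{tag}.png",p[:,:,::-1])
    M=R.from_quat(o["tool_rot"]).as_matrix()
    v,u=np.mgrid[:420,:560]
    c=np.stack([(u-K[0,2])/K[0,0]*d,(v-K[1,2])/K[1,1]*d,d],-1)
    t=c@T[:3,:3].T+T[:3,3]
    X=t@M.T+o["position"]
    np.savez(f"pics/{tag}.npz",X=X,d=d,p=p,t=t)
    return p[:,:,::-1].copy(),d,X,t
E
python3 -c "
from h import *
to(.50,-.116,.34,.085)
im,d,X,t=wrist('w1')
hsv=cv2.cvtColor(im,cv2.COLOR_BGR2HSV);H,S,V=[hsv[...,i].astype(int) for i in range(3)]
m=(H<18)&(S>120)&(V>60)&(d>0)&(X[...,2]>.1)&(X[...,2]<.29)
P=X[m];print(len(P),P.min(0),P.max(0))
T=P[P[:,2]>.24];print(T.mean(0),T.min(0),T.max(0),np.polyfit(T[:,1],T[:,0],1))
for y in np.arange(-.2,-.02,.02):
  q=P[(abs(P[:,1]-y)<.01)]
  if len(q): print(y,len(q),q.min(0),q.max(0))
"
```

```text
t 3.07 pos [ 0.4933 -0.0823  0.3369] q [-0.3879  0.2313  1.5801 -0.0021  1.3309 -0.475 ] F [ 0.2167  0.5924 -0.0842] w 0.0869 yaw 0.0876
shift cm [-0.3045  0.3699  3.4159] turn [0.0252 0.0139 0.0147]
2027 [ 0.4875 -0.2153  0.1861] [ 0.517  -0.048   0.2681]
[ 0.5013 -0.0988  0.2563] [ 0.4893 -0.1722  0.24  ] [ 0.517  -0.0629  0.2681] [-0.0861  0.4928]
-0.18000000000000002 11 [ 0.4995 -0.1776  0.2239] [ 0.5144 -0.1705  0.2426]
-0.16000000000000003 80 [ 0.4973 -0.17    0.2423] [ 0.517  -0.1545  0.2564]
-0.12000000000000005 340 [ 0.4925 -0.1267  0.2563] [ 0.5127 -0.11    0.2681]
-0.10000000000000006 511 [ 0.4913 -0.11    0.2495] [ 0.5116 -0.09    0.2667]
-0.08000000000000007 551 [ 0.4898 -0.09    0.2338] [ 0.5098 -0.07    0.2613]
-0.06000000000000008 505 [ 0.4875 -0.07    0.1861] [ 0.5076 -0.0501  0.248 ]
-0.04000000000000009 28 [ 0.4885 -0.05    0.1963] [ 0.5058 -0.048   0.2136]
```

View pics/w1.png

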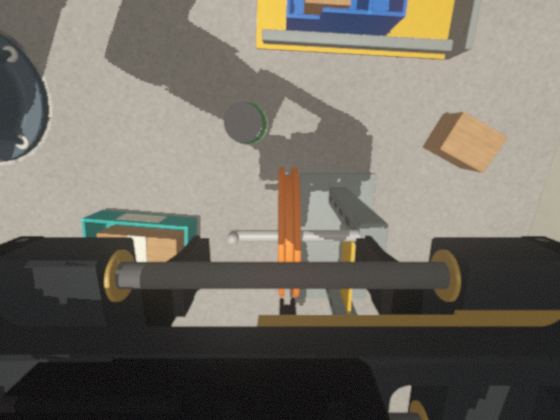

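The wrist view shows the orange disc edge-on at (289,233), its peg running left to the tip at (235,238), and the jar at (245,122). The disc's mid-plane is at x≈0.5025, its centre at y≈-0.117, its top at z≈0.267 and its yaw 0.086. These fit the given sizes, so I'll reach for it.

{"fn": "send_rows", "kwargs": {"steps": [[[0,0.6,3.4,0,0,0],[0,0,0.1,0,0,0],[3.0,0,0,0,0,0],[3.0,0,0,0,0,0],[0,0,0,0,0,0]]]}}

```text
time: 3.53
position: [0.504, -0.1117, 0.2776]
tool_rot: [0.475, 0.522, -0.474, 0.526]
ft_force: [-0.8, -0.4, -0.2]
grip_width: 0.0872
```

```bash
python3 -c "
from h import *
to(.5025,-.117,.235,.086)
"
```

```text
t 3.53 pos [ 0.504  -0.1117  0.2776] q [-0.4346  0.3124  1.6364 -0.0005  1.1879 -0.5327] F [-0.7777 -0.4148 -0.1706] w 0.0872 yaw 0.0983
shift cm [ 4.2646 -0.2132  0.5011] turn [ 0.1173  0.027  -0.0377]
```

{"fn": "send_rows", "kwargs": {"steps": [[[2.0,-0.1,0.3,0.1,0,0],[2.0,-0.1,0.2,0,0,0],[0.3,0,0,0,0,0],[0,0,0,0,0,0]]]}}

```text
time: 3.87
position: [0.5037, -0.1119, 0.2367]
tool_rot: [0.476, 0.521, -0.475, 0.525]
ft_force: [0.4, 0.6, 0.0]
grip_width: 0.087
```

```bash
python3 -c "
from h import *
to(.5025,-.117,.235,.086)
im,d,X,t=wrist('w2')
hsv=cv2.cvtColor(im,cv2.COLOR_BGR2HSV);H,S,V=[hsv[...,i].astype(int) for i in range(3)]
m=(H<18)&(S>120)&(V>60)&(d>0)&(X[...,2]>.1)&(X[...,2]<.29)&(abs(X[...,0]-.5)<.04)
P=X[m];print(len(P),P.min(0),P.max(0))
T=t[m];print(T.min(0),T.max(0));print(np.polyfit(T[:,2],T[:,1],1))
"
```

```text
t 3.87 pos [ 0.5037 -0.1119  0.2367] q [-0.436   0.3606  1.6907  0.001   1.0844 -0.5319] F [0.4247 0.5527 0.0385] w 0.0870 yaw 0.0954
shift cm [ 0.1724 -0.1732  0.4906] turn [ 0.0902  0.0214 -0.0535]
5176 [ 0.4872 -0.1468  0.1696] [ 0.514  -0.0479  0.2673]
[-0.0306 -0.0111 -0.0637] [0.067  0.0087 0.0345]
[-0.002  -0.0014]
```

View pics/w2.png

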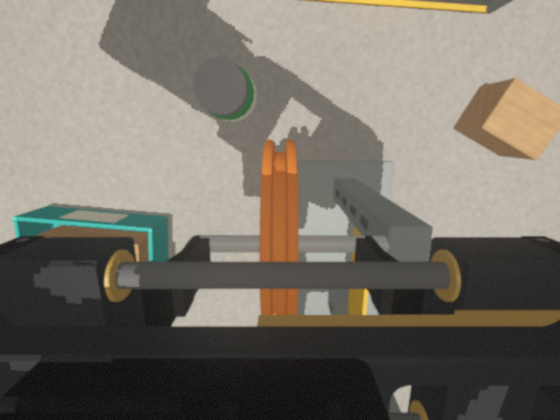

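{"fn": "send_rows", "kwargs": {"steps": [[[0.1,-0.1,0.4,0,0,0],[0.1,-0.1,0.3,0,0,0],[0,0,0,0,0,0]]]}}

```text
time: 4.17
position: [0.5048, -0.1192, 0.2391]
tool_rot: [0.477, 0.52, -0.473, 0.528]
ft_force: [-0.5, 1.1, 0.3]
grip_width: 0.087
```

{"fn": "send_rows", "kwargs": {"steps": [[[0,0,0,0,0,0],[0,0,0,0,0,0],[0,0,0,0,0,0],[0,0,0,0,0,0],[0,0,0,0,0,0],[0,0,0,0,0,0],[0,0,0,0,0,0],[0,0,0,0,0,0]]], "gripper": 1, "force": 35}}

```text
time: 4.83
position: [0.5059, -0.1203, 0.2416]
tool_rot: [0.477, 0.518, -0.473, 0.53]
ft_force: [-0.9, 0.0, 0.9]
grip_width: 0.0412
```

```bash
python3 -c "
from h import *
to(.5025,-.117,.253,.086)
im,d,X,t=wrist('w3')
"
```

```text
t 4.83 pos [ 0.5059 -0.1203  0.2416] q [-0.4493  0.3548  1.6841  0.0015  1.0845 -0.5472] F [-0.9146  0.0106  0.8761] w 0.0412 yaw 0.0973
shift cm [-1.1468 -0.2885 -0.3472] turn [ 0.107   0.0785 -0.1557]
```

View pics/w3.png

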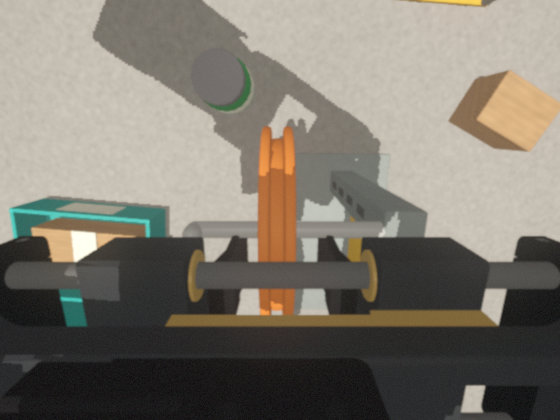

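{"fn": "send_rows", "kwargs": {"steps": [[[0.3,-0.3,-0.2,0.05,0.1,-0.15],[0.3,-0.1,-0.1,0,0,0],[0,0,0,0,0,0],[0,0,0,0,0,0]]]}}

```text
time: 5.22
position: [0.5015, -0.1174, 0.2349]
tool_rot: [0.477, 0.523, -0.476, 0.521]
ft_force: [-0.5, -0.3, 4.7]
grip_width: 0.0195
```

{"fn": "send_rows", "kwargs": {"steps": [[[0,0,0,0,0,0],[0,0,0,0,0,0],[0,0,0,0,0,0],[0,0,0,0,0,0],[0,0,0,0,0,0]]]}}

```text
time: 5.63
position: [0.5015, -0.1174, 0.235]
tool_rot: [0.477, 0.523, -0.476, 0.521]
ft_force: [0.3, -0.2, 0.5]
grip_width: 0.0193
```

```bash
python3 -c "
from h import *
to(.5025,-.117,.253,.086)
im,d,X,t=wrist('w4')
hsv=cv2.cvtColor(im,cv2.COLOR_BGR2HSV);H,S,V=[hsv[...,i].astype(int) for i in range(3)]
m=(H<18)&(S>120)&(V>60)&(d>0)&(X[...,2]>.1)&(X[...,2]<.29)&(abs(X[...,0]-.5)<.04)
T=t[m];print(T.min(0),T.max(0));print(np.polyfit(T[:,2],T[:,1],1))
"
```

```text
t 5.63 pos [ 0.5015 -0.1174  0.235 ] q [-0.4485  0.3647  1.6895  0.0027  1.0898 -0.5414] F [ 0.2711 -0.2451  0.5479] w 0.0193 yaw 0.0916
shift cm [-1.8009  0.1008 -0.0319] turn [ 0.0532 -0.0312  0.0079]
[-0.0518 -0.0141 -0.0689] [0.0414 0.0151 0.0382]
[-0.0021  0.0004]
```

View pics/w4.png

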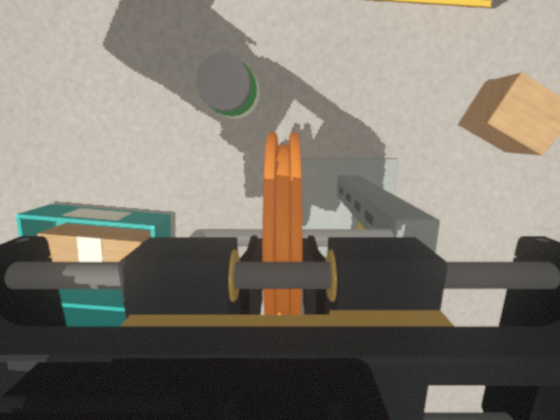

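The picture shows the fingers closed on the rim at about (282,275), with the opening at 19.3 mm. Next I lift 18 mm.

{"fn": "send_rows", "kwargs": {"steps": [[[-0.6,0,0,0,0,0],[-0.6,0,0,0,0,0],[-0.6,0,0,0,0,0],[0,0,0,0,0,0]]]}}

```text
time: 6.02
position: [0.4997, -0.1166, 0.2526]
tool_rot: [0.477, 0.525, -0.477, 0.519]
ft_force: [0.5, -0.0, -3.9]
grip_width: 0.0197
```

```bash
python3 -c "
from h import *
to(.403,-.126,.253,.086)
"
```

```text
t 6.02 pos [ 0.4997 -0.1166  0.2526] q [-0.4487  0.3425  1.668   0.0025  1.1393 -0.5413] F [ 0.4951 -0.0195 -3.8567] w 0.0197 yaw 0.0916
shift cm [ 0.0186 -9.7179  0.0519] turn [ 0.0532 -0.0588  0.0557]
```

{"fn": "send_rows", "kwargs": {"steps": [[[0,-1.5,0,0,0,0],[0,-1.5,0,0,0,0],[0,-1.5,0,0,0,0]]]}}

```text
time: 6.27
position: [0.4573, -0.1215, 0.2536]
tool_rot: [0.477, 0.524, -0.475, 0.522]
ft_force: [-0.7, 0.2, -3.4]
grip_width: 0.0194
```

```bash
python3 -c "
from h import *
to(.403,-.126,.253,.086)
"
```

```text
t 6.27 pos [ 0.4573 -0.1215  0.2536] q [-0.4983  0.2822  1.7612  0.0031  1.1009 -0.5931] F [-0.7163  0.1826 -3.4009] w 0.0194 yaw 0.0934
shift cm [ 0.0636 -5.4448 -0.0541] turn [ 0.0709 -0.0365  0.0072]
```

{"fn": "send_rows", "kwargs": {"steps": [[[0.05,-1.5,0,0,0,0],[0,-1.5,0,0,0,0],[0,-1.5,0,0,0,0],[0,-1.2,0,0,0,0],[0,-0.3,0,0,0,0]]]}}

```text
time: 6.68
position: [0.3918, -0.1261, 0.2532]
tool_rot: [0.476, 0.525, -0.476, 0.521]
ft_force: [-0.2, -0.2, -4.1]
grip_width: 0.0196
```

```bash
python3 -c "
from h import *
to(.403,-.126,.253,.086)
im,d,X,t=wrist('w5')
"
```

```text
t 6.68 pos [ 0.3918 -0.1261  0.2532] q [-0.5858  0.1943  1.8923  0.0021  1.0607 -0.6806] F [-0.203  -0.1632 -4.0929] w 0.0196 yaw 0.0938
shift cm [0.017  1.1129 0.0915] turn [ 0.0743 -0.0477  0.0321]
```

View pics/w5.png

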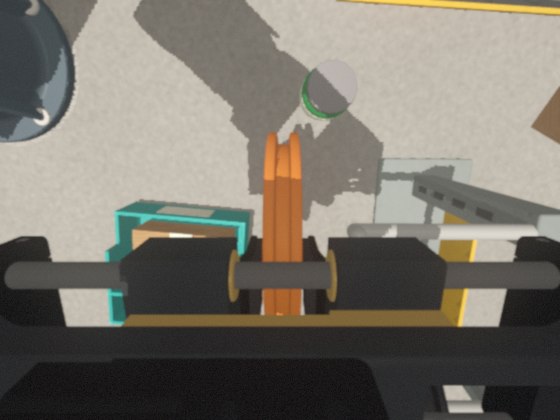

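The disc is clear of the peg, with the peg tip at (355,232) and the disc's right face at column 302. I'll raise it, go left past the stand, then to the bin.

{"fn": "send_rows", "kwargs": {"steps": [[[-1.5,0,0,0,0,0],[-1.5,0,0,0,0,0],[-1.5,0,0,0,0,0],[0,0,-2.5,0,0,0],[0,0,-3,0,0,0],[0,0,-3,0,0,0],[0,0,-3,0.1,0,0],[0,0,-3,0.2,0,0]]]}}

```text
time: 7.4
position: [0.3894, 0.015, 0.3035]
tool_rot: [0.491, 0.508, -0.485, 0.516]
ft_force: [1.3, 0.0, -2.8]
grip_width: 0.0198
```

```bash
python3 -c "
from h import *
to(.6,.225,.30,.036)
"
```

```text
t 7.40 pos [0.3894 0.015  0.3035] q [-0.2516  0.0817  1.8694  0.0017  1.1772 -0.2998] F [ 1.2694  0.0225 -2.7844] w 0.0198 yaw 0.0476
shift cm [  0.5897  22.0276 -19.9721] turn [ 0.1108  0.0222 -0.126 ]
```

{"fn": "send_rows", "kwargs": {"steps": [[[0,2.7,-2.5,0,0,0],[0,2.7,-2.5,0,0,0],[0,2.7,-2.5,0,0,0],[0,2.7,-2.5,0,0,0],[0,2.7,-2.5,0,0,0],[0,2.7,-2.5,0,0,0],[0,2.5,-2,0,0,0],[0,1,-1,0,0,0]]]}}

```text
time: 8.07
position: [0.5844, 0.2244, 0.3051]
tool_rot: [0.492, 0.509, -0.481, 0.517]
ft_force: [0.2, -0.5, -2.5]
grip_width: 0.0199
```

```bash
python3 -c "
from h import *
to(.6,.225,.30,.036)
im,d,X,t=wrist('w6')
"
```

```text
t 8.07 pos [0.5844 0.2244 0.3051] q [0.1881 0.4432 1.3421 0.0005 1.3383 0.1353] F [ 0.238  -0.4516 -2.5336] w 0.0199 yaw 0.0527
shift cm [0.5393 1.5492 0.0215] turn [ 0.1594 -0.0288 -0.1697]
```

View pics/w6.png

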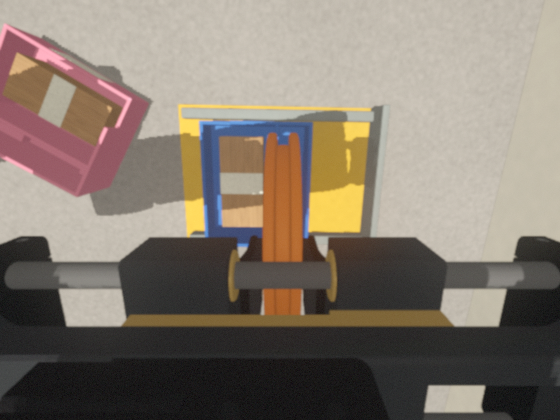

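The view shows the disc hanging at (283,215) over the blue bin, whose rear wall is at column 308. The carton is at (243,185) and the stop at column 378. I'll measure the bin walls in this view.

```bash
cat > m.py <<'E'
from h import *
def binmeas(tag):
    z=np.load(f'pics/{tag}.npz');X=z['X'];t=z['t'];im=z['p'][:,:,::-1].copy();d=z['d']
    hsv=cv2.cvtColor(im,cv2.COLOR_BGR2HSV);H,S,V=[hsv[...,i].astype(int) for i in range(3)]
    m=(H>105)&(H<125)&(S>130)&(d>0)
    m[235:]=False
    W=X[m&(X[...,2]>.078)&(X[...,2]<.1)]
    print("rim",len(W),W.min(0),W.max(0),np.percentile(W[:,2],[10,50,90]))
    hi=W[W[:,0]>W[:,0].max()-.02]; print("rear wall x range",np.percentile(hi[:,0],[1,50,99]),np.polyfit(hi[:,1],hi[:,0],1) )
    # inner/outer rear wall: use mask columns per row
    for y in np.arange(.16,.31,.02):
        q=W[abs(W[:,1]-y)<.006]
        if len(q): print("y %.2f"%y,np.round(np.sort(q[:,0])[[0,-1]],4), np.histogram(q[:,0],bins=np.arange(.53,.65,.006))[0])
    s=W[W[:,1]>W[:,1].max()-.012];print("left wall y",np.percentile(s[:,1],[1,50,99]),np.polyfit(s[:,0],s[:,1],1))
    L=X[m&(X[...,2]>.006)&(X[...,2]<.078)];print("low",len(L))
    O=(H<18)&(S>120)&(V>60)&(d>0)&(abs(t[...,1])<.03)&(d<.4);O[235:]=False
    o=X[O];print("disc",o.min(0),o.max(0),o.mean(0))
E
python3 -c "
from m import *
binmeas('w6')"
```

```text
rim 84 [0.5189 0.1593 0.0848] [0.6256 0.3053 0.0893] [0.086  0.0871 0.088 ]
rear wall x range [0.624  0.6248 0.6256] [-0.015   0.6272]
y 0.16 [0.624  0.6256] [0 0 0 0 0 0 0 0 0 0 0 0 0 0 0 6 0 0 0]
y 0.30 [0.5189 0.5794] [11 12 13  6  8  5  0  2  2  0  0  0  0  0  0  0  0  0  0]
left wall y [0.2983 0.3025 0.3052] [0.0299 0.2863]
low 279
disc [0.5723 0.2413 0.2651] [0.5926 0.2931 0.3343] [0.5826 0.265  0.315 ]
```

{"fn": "send_rows", "kwargs": {"steps": [[[2,0.8,0,0.15,0,-0.15],[2,0.7,0,0,0,0],[2,0,0,0,0,0],[2,0,0,0,0,0],[1,0,0,0,0,0],[0,0,0,0,0,0]]]}}

```text
time: 8.62
position: [0.6074, 0.2334, 0.2101]
tool_rot: [0.494, 0.51, -0.485, 0.51]
ft_force: [0.5, 0.3, -4.6]
grip_width: 0.0197
```

```bash
python3 -c "
from m import *
to(.6,.223,.20,.036)
im,d,X,t=wrist('w7')
binmeas('w7')
for n in('scene','top'):
  p,d=camera(n);cv2.imwrite(f'pics/{n}7.png',p[:,:,::-1]);np.save(f'pics/{n}7.npy',d)
a=cv2.imread('pics/scene7.png')[110:310,240:440];b=cv2.imread('pics/w7.png')[60:260,160:360]
cv2.imwrite('pics/c7.png',np.hstack([cv2.resize(a,None,fx=2,fy=2),cv2.resize(b,None,fx=2,fy=2)]))
"
```

```text
t 8.62 pos [0.6074 0.2334 0.2101] q [0.1923 0.5715 1.3856 0.0073 1.175  0.1475] F [ 0.5023  0.3132 -4.6193] w 0.0197 yaw 0.0420
shift cm [ 0.9917 -0.7901  1.0174] turn [ 0.0573 -0.0774 -0.0803]
rim 758 [0.5182 0.1989 0.0785] [0.6058 0.3058 0.0893] [0.0857 0.0868 0.0877]
rear wall x range [0.5866 0.59   0.6045] [1.6547 0.0873]
y 0.20 [0.5788 0.5831] [ 0  0  0  0  0  0  0  0 25  0  0  0  0  0  0  0  0  0  0]
y 0.22 [0.5785 0.5829] [ 0  0  0  0  0  0  0  0 42  0  0  0  0  0  0  0  0  0  0]
y 0.24 [0.578  0.5814] [ 0  0  0  0  0  0  0  0 39  0  0  0  0  0  0  0  0  0  0]
y 0.26 [0.5768 0.5816] [ 0  0  0  0  0  0  0 22 39  0  0  0  0  0  0  0  0  0  0]
y 0.28 [0.5764 0.5811] [ 0  0  0  0  0  0  0 23 45  0  0  0  0  0  0  0  0  0  0]
y 0.30 [0.5182 0.6058] [29 27 24 26 27 29 22 45 36 11  5  1  1  0  0  0  0  0  0]
left wall y [0.2943 0.3027 0.3057] [-0.0005  0.3027]
low 2706
disc [0.5959 0.25   0.029 ] [0.6166 0.3023 0.2395] [0.6062 0.2739 0.2202]
```

View pics/c7.png

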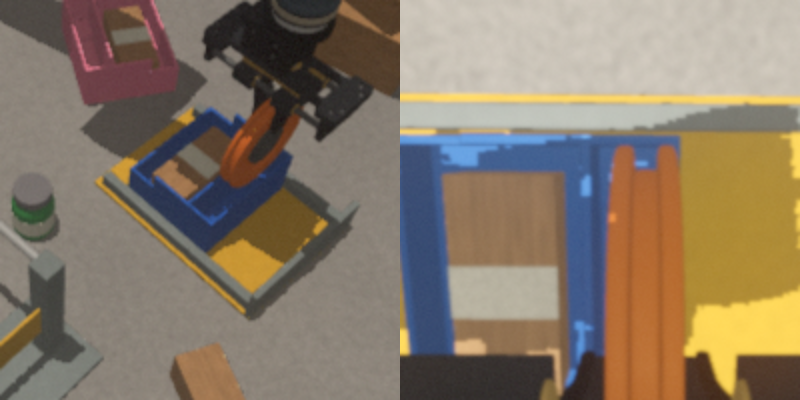

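```bash
python3 -c "
from m import *
to(.6015,.2225,.20,.036)"
```

```text
t 8.77 pos [0.6092 0.2336 0.2137] q [0.1921 0.5675 1.3823 0.0072 1.1759 0.1475] F [ 0.4896  0.7604 -3.1569] w 0.0195 yaw 0.0419
shift cm [ 1.3504 -0.8387  1.0935] turn [ 0.0568 -0.0858 -0.1412]
```

{"fn": "send_rows", "kwargs": {"steps": [[[0,-0.6,1.0,0.05,-0.1,-0.1],[0.5,-0.1,0.1,0,0,0],[0,0,0,0,0,0]]]}}

```text
time: 9.02
position: [0.6044, 0.2217, 0.2126]
tool_rot: [0.493, 0.506, -0.488, 0.512]
ft_force: [-1.3, -0.2, -3.1]
grip_width: 0.0199
```

```bash
python3 -c "
from m import *
to(.6015,.2225,.1195,.036)"
```

```text
t 9.02 pos [0.6044 0.2217 0.2126] q [ 0.1798  0.5595  1.4014 -0.0034  1.1698  0.1448] F [-1.3047 -0.227  -3.0521] w 0.0199 yaw 0.0363
shift cm [ 9.3092 -0.3892 -0.1047] turn [ 0.0031  0.0147 -0.1073]
```

{"fn": "send_rows", "kwargs": {"steps": [[[1.0,-0.3,0,0,0,-0.1],[1.0,-0.1,0,0,0,0],[0.8,0,0,0,0,0]]]}}

```text
time: 9.27
position: [0.6026, 0.2214, 0.1871]
tool_rot: [0.493, 0.507, -0.489, 0.511]
ft_force: [-0.1, 0.3, -2.6]
grip_width: 0.0197
```

```bash
python3 -c "
from m import *
to(.6015,.2225,.1195,.036)
im,d,X,t=wrist('w8')
binmeas('w8')
cv2.imwrite('pics/w8c.png',cv2.resize(im[40:260,140:400],None,fx=2.7,fy=2.7))"
```

```text
t 9.27 pos [0.6026 0.2214 0.1871] q [ 0.179   0.5861  1.4295 -0.0015  1.1172  0.1443] F [-0.1197  0.306  -2.5849] w 0.0197 yaw 0.0353
shift cm [ 6.7594 -0.1716 -0.1107] turn [-0.0063  0.0003 -0.0859]
rim 1090 [0.518  0.195  0.0787] [0.6174 0.3075 0.089 ] [0.0858 0.0868 0.0877]
rear wall x range [0.5974 0.6053 0.6173] [1.0756 0.2777]
y 0.20 [0.5788 0.5829] [ 0  0  0  0  0  0  0  0 37  0  0  0  0  0  0  0  0  0  0]
y 0.22 [0.5786 0.5816] [ 0  0  0  0  0  0  0  0 39  0  0  0  0  0  0  0  0  0  0]
y 0.24 [0.5774 0.5822] [ 0  0  0  0  0  0  0 11 50  0  0  0  0  0  0  0  0  0  0]
y 0.26 [0.5772 0.5817] [ 0  0  0  0  0  0  0 13 57  0  0  0  0  0  0  0  0  0  0]
y 0.28 [0.576  0.5811] [ 0  0  0  0  0  0  0 34 50  0  0  0  0  0  0  0  0  0  0]
y 0.30 [0.518  0.6174] [40 27 28 31 37 39 36 37 49 34 32 24 26 19  4  0  0  0  0]
left wall y [0.2971 0.3036 0.3073] [0.0349 0.2836]
low 3845
disc [0.5826 0.238  0.0113] [0.6115 0.2899 0.216 ] [0.6016 0.262  0.1968]
```

View pics/w8c.png

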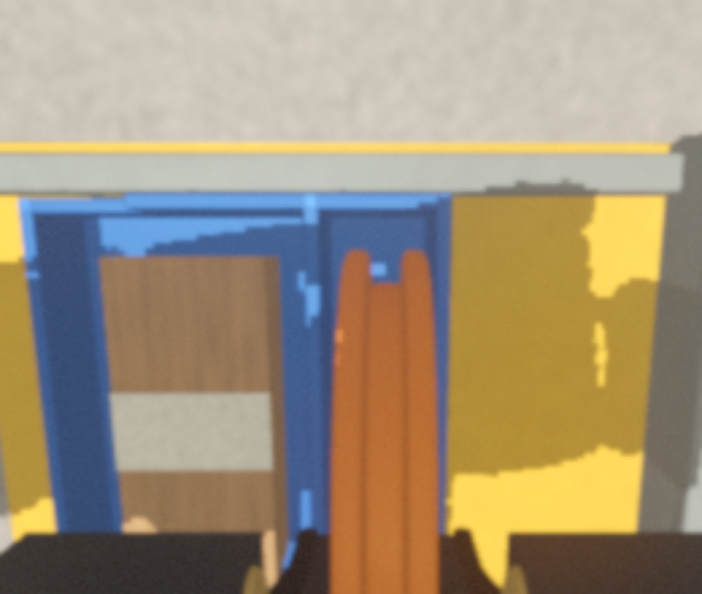

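The disc is centred between the divider (col 322) and rear wall (col 440) of the enlarged crop, so I'll continue down.

{"fn": "send_rows", "kwargs": {"steps": [[[1.0,-0.1,0,0,0,-0.1],[1.0,0,0,0,0,0],[1.0,0,0,0,0,0],[1.0,0,0,0,0,0],[1.0,0,0,0,0,0]]]}}

```text
time: 9.73
position: [0.6007, 0.2214, 0.1299]
tool_rot: [0.49, 0.51, -0.493, 0.508]
ft_force: [-1.1, -0.1, -4.0]
grip_width: 0.0197
```

```bash
python3 -c "
from m import *
to(.6015,.2225,.1195,.036)"
```

```text
t 9.73 pos [0.6007 0.2214 0.1299] q [0.1787 0.6587 1.4687 0.0005 1.0198 0.1429] F [-1.0565 -0.1015 -4.048 ] w 0.0197 yaw 0.0355
shift cm [ 1.0409  0.0919 -0.1031] turn [-0.0043  0.0036  0.0539]
```

{"fn": "send_rows", "kwargs": {"steps": [[[0.4,0,0,0,0,0.05],[0.3,0,0,0,0,0],[0.2,0,0,0,0,0]]]}}

```text
time: 9.98
position: [0.6004, 0.223, 0.1195]
tool_rot: [0.491, 0.51, -0.491, 0.508]
ft_force: [-2.9, 3.5, 11.8]
grip_width: 0.0197
```

```bash
python3 -c "
from m import *
to(.6015,.2225,.1195,.036)"
```

```text
t 9.98 pos [0.6004 0.223  0.1195] q [0.1802 0.671  1.4787 0.003  0.9931 0.1442] F [-2.8981  3.5355 11.7852] w 0.0197 yaw 0.0344
shift cm [-0.0052  0.1034  0.0539] turn [-0.0153 -0.0222  0.0149]
```

Contact force +11.8 N comes at exactly the predicted floor height, so I'll release.

{"fn": "send_rows", "kwargs": {"steps": [[[-0.05,0,0,0,0,0],[0,0,0,0,0,0]]]}}

```text
time: 10.15
position: [0.6013, 0.2237, 0.121]
tool_rot: [0.492, 0.509, -0.49, 0.508]
ft_force: [0.0, 0.3, -3.0]
grip_width: 0.0199
```

```bash
python3 -c "
from m import *
to(.6015,.2225,.1195,.036)"
```

```text
t 10.15 pos [0.6013 0.2237 0.121 ] q [0.181  0.6691 1.4771 0.0034 0.9938 0.1443] F [ 0.0497  0.2799 -3.0438] w 0.0199 yaw 0.0348
shift cm [0.1546 0.0167 0.1261] turn [-0.0111 -0.0293 -0.0107]
```

{"fn": "send_rows", "kwargs": {"steps": [[[0,0,0,0,0,0],[0,0,0,0,0,0],[0,0,0,0,0,0],[0,0,0,0,0,0],[0,0,0,0,0,0],[0,0,0,0,0,0]]], "gripper": 0.4}}

```text
time: 10.65
position: [0.6038, 0.2236, 0.1234]
tool_rot: [0.494, 0.508, -0.488, 0.51]
ft_force: [-0.6, 0.0, 0.7]
grip_width: 0.049
```

```bash
python3 -c "
from m import *
to(.6015,.2225,.1195,.036)
im,d,X,t=wrist('w9')
O=X[(np.load('pics/w9.npz')['d']>0)]
cv2.imwrite('pics/w9c.png',cv2.resize(im[40:340,100:450],None,fx=2,fy=2))
"
```

```text
t 10.65 pos [0.6038 0.2236 0.1234] q [0.1804 0.6665 1.4745 0.0026 0.9926 0.1442] F [-0.6222  0.0489  0.7108] w 0.0490 yaw 0.0348
shift cm [ 0.3885 -0.2367  0.1072] turn [-0.011  -0.0316 -0.0728]
```

View pics/w9c.png

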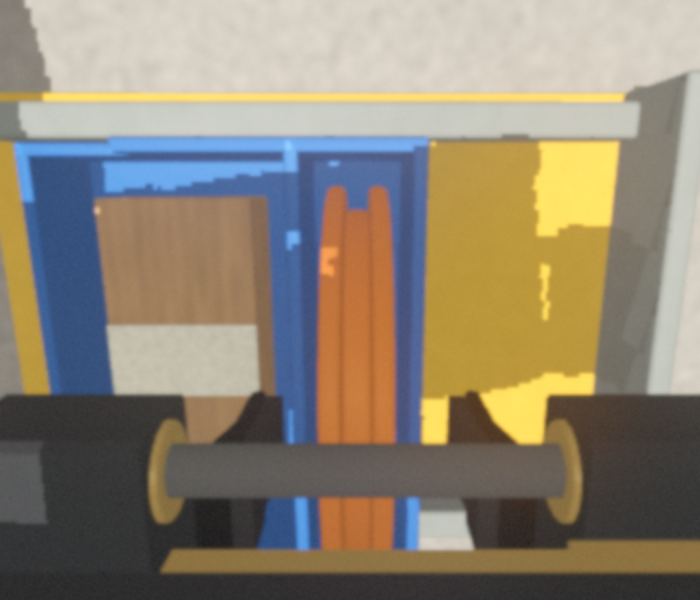

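The picture shows the pulley standing upright in the slot with the fingers open on either side and clear of it. I'll rise straight up.

{"fn": "send_rows", "kwargs": {"steps": [[[-1.5,0,0,0,0,0],[-2.5,0,0,0,0,0],[-3,0,0,0,0,0],[-3,0,0,0,0,0],[-3,0,0,0,0,0],[-1,0,0,-1,0,0],[0,0,0,-1,0,0],[0,0,0,-1,0,0]]]}}

```text
time: 11.37
position: [0.602, 0.2226, 0.2687]
tool_rot: [0.404, 0.581, -0.401, 0.582]
ft_force: [0.4, 0.1, 0.5]
grip_width: 0.0523
```

{"fn": "send_rows", "kwargs": {"steps": [[[0,0,0,-1,0,0],[0,0,0,-1,0,0],[0,0,0,-1,0,0],[0,0,0,-1,0,0],[0,0,0,-1,0,0],[0,0,0,-1,0,0],[0,0,0,-1,0,0],[0,0,0,-1,0,0]]], "gripper": 1}}

```text
time: 12.03
position: [0.6019, 0.2224, 0.2707]
tool_rot: [0.117, 0.695, -0.114, 0.7]
ft_force: [0.7, -0.1, -0.3]
grip_width: 0.0066
```

{"fn": "send_rows", "kwargs": {"steps": [[[0,0,0,-1,0,0],[0,0,0,-1,0,0],[0,0,0,-1,0,0],[0,0,0,-1,0,0],[0,0,0,0,0,0]]]}}

```text
time: 12.45
position: [0.6011, 0.2221, 0.2703]
tool_rot: [-0.039, 0.704, 0.041, 0.708]
ft_force: [1.0, 0.1, 0.3]
grip_width: 0.0009
```

```bash
python3 -c "
from m import *
to(.43,.2165,.27,.036+np.pi/2)
im,d,X,t=wrist('w10')
for n in('scene','top'):
  p,d=camera(n);cv2.imwrite(f'pics/{n}10.png',p[:,:,::-1]);np.save(f'pics/{n}10.npy',d)
a=cv2.imread('pics/scene10.png')[110:310,240:440];b=cv2.imread('pics/top10.png')[90:290,120:320]
cv2.imwrite('pics/c10.png',np.hstack([cv2.resize(a,None,fx=2,fy=2),cv2.resize(b,None,fx=2,fy=2)]))
"
```

```text
t 12.45 pos [0.6011 0.2221 0.2703] q [ 0.1788  0.5006  1.3399  0.0021  1.2955 -1.5057] F [0.9515 0.0842 0.3293] w 0.0009 yaw 1.6840
shift cm [ -0.062    1.3795 -17.0682] turn [ 0.7374  0.0516 -0.0245]
```

View pics/c10.png

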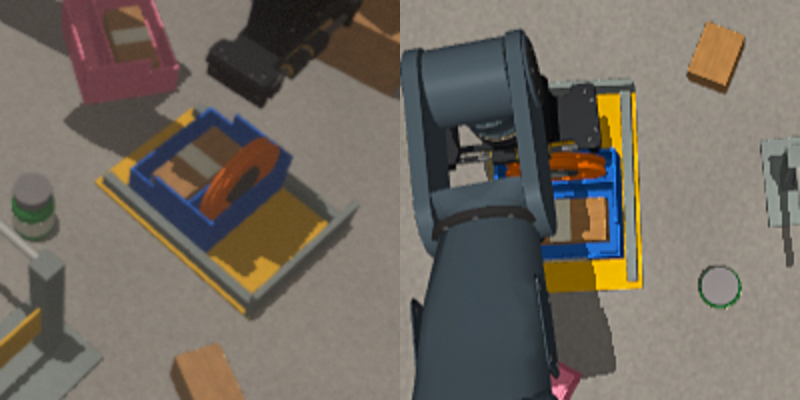

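View pics/w10.png

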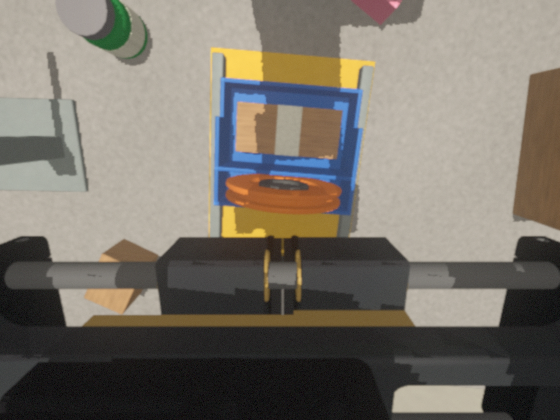

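Both views show the pulley upright in the slot, at wrist (283,190), and the bin still well short of the stop. A quick check of its position, then I'll move in front of the bin.

```bash
python3 -c "
from m import *
z=np.load('pics/w10.npz');X=z['X'];im=z['p'][:,:,::-1].copy();d=z['d']
hsv=cv2.cvtColor(im,cv2.COLOR_BGR2HSV);H,S,V=[hsv[...,i].astype(int) for i in range(3)]
o=X[(H<15)&(S>150)&(d>0)&(X[...,2]>.1)&(X[...,2]<.2)];print('disc',o.min(0),o.max(0));t=o[o[:,2]>.135];print(t.mean(0),t.min(0),t.max(0),np.polyfit(t[:,1],t[:,0],1))
m=(H>105)&(H<125)&(S>130)&(d>0);m[238:]=0
b=X[m&(X[...,2]>.05)&(X[...,2]<.1)];print('bin',b.min(0),b.max(0),cv2.minAreaRect((b[:,:2]*1000).astype(np.float32)))
f=b[b[:,2]<.07];print('front rim',np.percentile(f,[1,99],axis=0))
"
```

```text
disc [0.5898 0.157  0.1001] [0.6121 0.2874 0.1526]
[0.6007 0.2227 0.1439] [0.5905 0.1775 0.135 ] [0.6121 0.2677 0.1526] [-0.0319  0.6078]
bin [0.4746 0.1362 0.0501] [0.6261 0.3067 0.0892] ((550.5840454101562, 221.58099365234375), (146.25604248046875, 167.39260864257812), 2.1039063930511475)
front rim [[0.4752 0.137  0.0505]
 [0.5875 0.303  0.0696]]
```

{"fn": "send_rows", "kwargs": {"steps": [[[0,0.2,-3,0.7,0,0],[0,0,-3.5,0,0,0],[0,0,-3.5,0,0,0],[0,0,-3.5,0,0,0],[0,0,-3.0,0,0,0],[0,0,-1.5,0,0,0],[0,0,0,0,0,0]]]}}

```text
time: 13.18
position: [0.4147, 0.2156, 0.2666]
tool_rot: [-0.004, 0.705, 0.006, 0.709]
ft_force: [-0.3, -0.8, -0.6]
grip_width: 0.0005
```

```bash
python3 -c "
from m import *
to(.43,.2165,.034,.036+np.pi/2)"
```

```text
t 13.18 pos [0.4147 0.2156 0.2666] q [ 0.2387  0.253   1.7621  0.0017  1.1195 -1.3472] F [-0.2821 -0.8329 -0.6125] w 0.0005 yaw 1.5852
shift cm [23.2711 -0.0051  1.379 ] turn [-0.2067  0.0618 -0.0284]
```

{"fn": "send_rows", "kwargs": {"steps": [[[3.5,0,0,-0.2,0,0],[3.5,0,0,0,0,0],[3.5,0,0,0,0,0],[3.5,0,0,0,0,0],[3.5,0,0,0,0,0],[2.5,0,0,0,0,0],[1.5,0,0,0,0,0],[0,0,0,0,0,0]]]}}

```text
time: 13.85
position: [0.4382, 0.2205, 0.0484]
tool_rot: [-0.005, 0.693, 0.012, 0.721]
ft_force: [-0.0, 0.7, 0.5]
grip_width: 0.0006
```

```bash
python3 -c "
from m import *
to(.455,.218,.027,.036+np.pi/2)"
```

```text
t 13.85 pos [0.4382 0.2205 0.0484] q [ 0.2373  0.6411  1.9351  0.0018  0.5241 -1.3598] F [-0.0175  0.6607  0.4781] w 0.0006 yaw 1.5957
shift cm [ 2.1977 -0.3078  1.5833] turn [-0.108   0.3837 -0.0896]
```

{"fn": "send_rows", "kwargs": {"steps": [[[1.2,-0.2,0,-0.1,0.4,-0.1],[0.8,-0.1,0,0,0,0],[0.3,0,0.4,0,0,0],[0,0,0,0,0,0]]]}}

```text
time: 14.18
position: [0.4485, 0.2182, 0.0243]
tool_rot: [-0.011, 0.706, 0.011, 0.708]
ft_force: [0.8, -0.2, -0.5]
grip_width: 0.0007
```

```bash
python3 -c "
from m import *
to(.464,.218,.027,.036+np.pi/2)"
```

```text
t 14.18 pos [0.4485 0.2182 0.0243] q [ 0.2289  0.7007  1.8939 -0.0016  0.5439 -1.372 ] F [ 0.8472 -0.1914 -0.4837] w 0.0007 yaw 1.6022
shift cm [-0.2636 -0.0676  1.5454] turn [-0.0439  0.0308  0.0021]
```

{"fn": "send_rows", "kwargs": {"steps": [[[0,0,0.6,0,0,0],[0,0,0.6,0,0,0],[0,0,0.5,0,0,0],[0,0,0.5,0,0,0],[0,0,0.5,0,0,0],[0,0,0.5,0,0,0],[0,0,0.5,0,0,0],[0,0,0.5,0,0,0]]]}}

```text
time: 14.85
position: [0.4834, 0.2185, 0.0265]
tool_rot: [-0.012, 0.712, 0.01, 0.702]
ft_force: [-7.7, 0.4, 5.3]
grip_width: 0.0005
```

```bash
python3 -c "
from m import *
to(.558,.221,.026,.036+np.pi/2)
im,d,X,t=wrist('w11')"
```

```text
t 14.85 pos [0.4834 0.2185 0.0265] q [ 0.2137  0.7194  1.7986  0.0003  0.6394 -1.3886] F [-7.7373  0.3783  5.2774] w 0.0005 yaw 1.6020
shift cm [-0.0697  0.0146  7.4642] turn [-0.0458 -0.1489  0.0254]
```

View pics/w11.png

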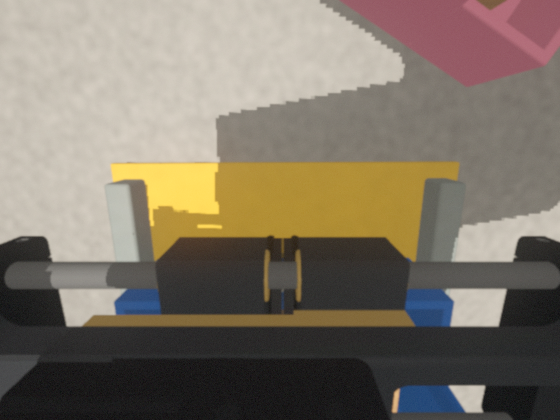

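The picture shows the closed fingers centred on the bin front: the blue edges at columns 118 and 450 are symmetric about the fingers at 283. I'll continue pushing.

{"fn": "send_rows", "kwargs": {"steps": [[[0,0,0.6,0,-0.1,0],[0,0,0.6,0,0,0],[0,0,0.6,0,0,0],[0,0,0.6,0,0,0],[0,0,0.6,0,0,0],[0,0,0.6,0,0,0],[0,0,0.6,0,0,0],[0,0,0.6,0,0,0]]]}}

```text
time: 15.57
position: [0.515, 0.2186, 0.0268]
tool_rot: [-0.014, 0.722, 0.008, 0.691]
ft_force: [-8.4, 0.1, 5.8]
grip_width: 0.0005
```

```bash
python3 -c "
from m import *
to(.558,.221,.026,.036+np.pi/2)"
```

```text
t 15.57 pos [0.515  0.2186 0.0268] q [ 0.2017  0.746   1.7017  0.      0.7382 -1.4011] F [-8.4428  0.0841  5.8104] w 0.0005 yaw 1.6030
shift cm [-0.1112  0.1016  4.3056] turn [-0.0382 -0.4173  0.0705]
```

{"fn": "send_rows", "kwargs": {"steps": [[[0,0,0.6,0,-0.3,0],[0,0,0.6,0,-0.2,0],[0,0,0.6,0,-0.1,0],[0,0,0.6,0,-0.1,0],[0,0,0.6,0,-0.1,0],[0,0,0.6,0,0,0]]]}}

```text
time: 16.07
position: [0.5469, 0.2191, 0.0261]
tool_rot: [-0.015, 0.696, 0.008, 0.718]
ft_force: [-5.2, -0.0, 0.2]
grip_width: 0.0005
```

```bash
python3 -c "
from m import *
to(.558,.221,.026,.036+np.pi/2)
p,d=camera('scene');cv2.imwrite('pics/s12.png',cv2.resize(p[110:310,240:440,::-1],None,fx=3,fy=3))"
```

```text
t 16.07 pos [0.5469 0.2191 0.0261] q [ 0.1991  0.7536  1.6788 -0.0227  0.6812 -1.3867] F [-5.2422 -0.0013  0.1807] w 0.0005 yaw 1.6031
shift cm [0.0428 0.1502 1.1176] turn [-0.0335  0.2869  0.0909]
```

View pics/s12.png

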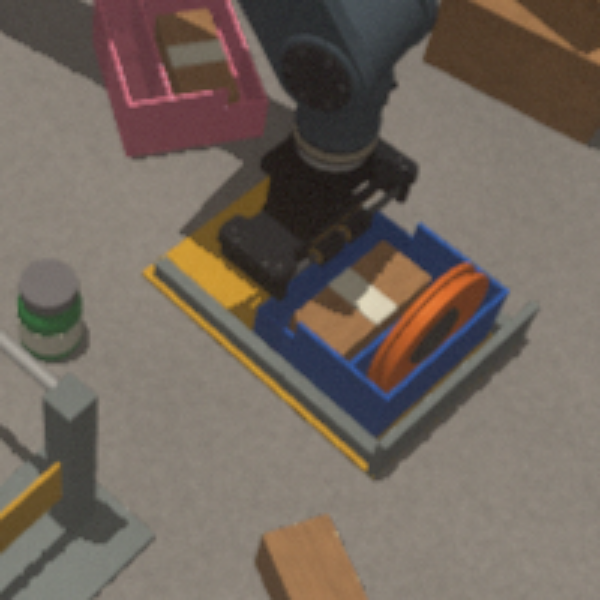

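The pulley is upright at (435,320) and the bin is nearly at the stop, with a gap of about 1 cm. I'll finish gently.

{"fn": "send_rows", "kwargs": {"steps": [[[0,0,0.5,0,0.1,0],[0,0,0.5,0,0,0],[0,0,0.5,0,0,0]]]}}

```text
time: 16.37
position: [0.5604, 0.2194, 0.0263]
tool_rot: [-0.015, 0.703, 0.008, 0.711]
ft_force: [-15.3, 0.6, 11.3]
grip_width: 0.0004
```

```bash
python3 -c "
from m import *
to(.558,.221,.026,.036+np.pi/2)"
```

```text
t 16.37 pos [0.5604 0.2194 0.0263] q [ 0.1937  0.7674  1.6312 -0.0175  0.7334 -1.396 ] F [-15.2867   0.5531  11.2607] w 0.0004 yaw 1.6026
shift cm [ 0.0283  0.1651 -0.2332] turn [-0.0398  0.109   0.0955]
```

Force has risen to 15 N at the expected x. One more small nudge will tell whether it is home.

{"fn": "send_rows", "kwargs": {"steps": [[[0,0,0.4,0,0,0],[0,0,0.4,0,0,0]]]}}

```text
time: 16.53
position: [0.56, 0.2194, 0.0263]
tool_rot: [-0.015, 0.71, 0.007, 0.704]
ft_force: [-11.4, 0.9, 8.6]
grip_width: 0.0004
```

```bash
python3 -c "
from m import *
to(.558,.221,.026,.036+np.pi/2)"
```

```text
t 16.53 pos [0.56   0.2194 0.0263] q [ 0.1929  0.7719  1.6166 -0.0144  0.7634 -1.3989] F [-11.4198   0.8641   8.6214] w 0.0004 yaw 1.6023
shift cm [ 0.0339  0.1699 -0.1942] turn [-0.0429 -0.081   0.1095]
```

There was no further advance, so the bin is against the stop. Back off and lift away.

{"fn": "send_rows", "kwargs": {"steps": [[[0,0,-0.5,0,0,0],[0,0,-1.5,0,0,0],[0,0,-3,0,0,0],[0,0,-3,0,0,0],[0,0,-3,0,0,0],[-2.5,0,-1,0,0,0],[-3.5,0,0,0,0,0],[-3.5,0,0,0,0,0]]]}}

```text
time: 17.2
position: [0.4544, 0.2178, 0.1209]
tool_rot: [-0.012, 0.695, 0.009, 0.719]
ft_force: [1.1, 0.3, -0.4]
grip_width: 0.0005
```

{"fn": "send_rows", "kwargs": {"steps": [[[-3.5,0,0,0,0,0],[-3.5,0,0,0,0,0],[-3.5,0,0,0,0,0],[-2.5,0,0,0,0,0],[0,0,0,0,0,0]]]}}

```text
time: 17.62
position: [0.4666, 0.2211, 0.2702]
tool_rot: [-0.009, 0.676, 0.012, 0.736]
ft_force: [0.3, -0.4, 0.7]
grip_width: 0.0006
```

```bash
python3 -c "
from m import *
to(.43,.2165,.27,.036+np.pi/2)
im,d,X,t=wrist('w13')
for n in('scene','top'):
  p,d=camera(n);cv2.imwrite(f'pics/{n}13.png',p[:,:,::-1]);np.save(f'pics/{n}13.npy',d)
cv2.imwrite('pics/c13.png',np.hstack([cv2.resize(cv2.imread(f'pics/{n}13.png'),(395,300)) for n in('scene','top')]))
d=np.load('pics/scene13.npy');im=cv2.imread('pics/scene13.png');X=pts('scene',d)
hsv=cv2.cvtColor(im,cv2.COLOR_BGR2HSV);H,S,V=[hsv[...,i].astype(int) for i in range(3)]
b=np.zeros(H.shape,bool);b[150:270,280:425]=1
o=X[b&(H<15)&(S>150)&(d>0)&(X[...,2]>.09)&(X[...,0]>.62)];print('disc',o.min(0),o.max(0))
B=X[b&(H>105)&(H<125)&(S>130)&(d>0)&(X[...,2]>.045)];print('bin',B.min(0),B.max(0),cv2.minAreaRect((B[:,:2]*1000).astype(np.float32)))
Q=X[b&(d>0)&(X[...,0]>.69)&(X[...,2]>.05)&(X[...,2]<.07)&(S<80)];print('stop',np.percentile(Q,[2,98],axis=0),cv2.minAreaRect((Q[:,:2]*1000).astype(np.float32)))
"
```

```text
t 17.62 pos [0.4666 0.2211 0.2702] q [ 0.2347  0.2894  1.699  -0.0167  1.0694 -1.3579] F [ 0.317  -0.4322  0.7366] w 0.0006 yaw 1.6001
shift cm [-0.2895 -0.3517 -3.656 ] turn [-0.0646  0.8128 -0.0239]
disc [0.6896 0.1567 0.0903] [0.7109 0.2855 0.1545]
bin [0.5695 0.1361 0.0554] [0.7239 0.308  0.0922] ((646.8284912109375, 222.62619018554688), (149.37832641601562, 170.5777587890625), 2.0766026973724365)
stop [[0.7029 0.1209 0.0519]
 [0.7339 0.3324 0.0671]] ((715.7861328125, 227.907958984375), (31.264434814453125, 221.37550354003906), 2.086583375930786)
```

View pics/c13.png

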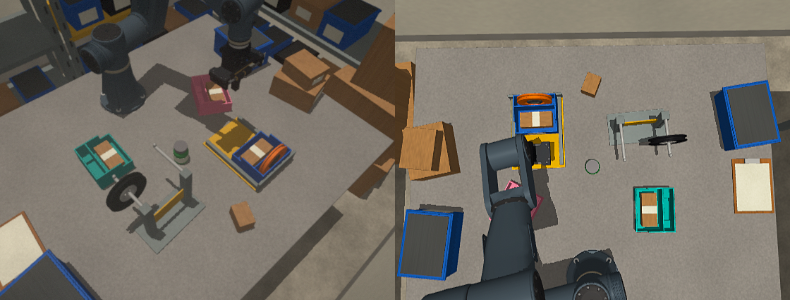

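View pics/w13.png

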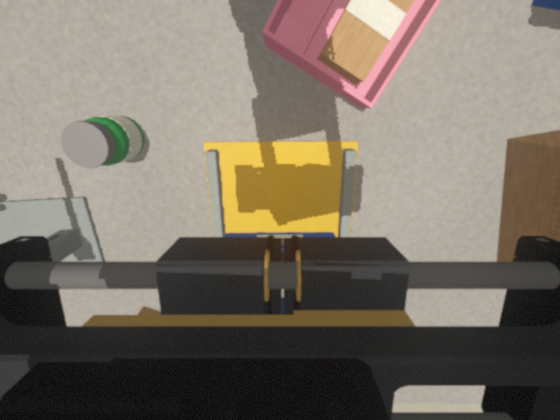

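The scene and top views show the bin against the stop with the pulley upright in its slot. The black pulley, jar and carton are where they were. In the scene view, the bin's rear face is at x≈0.722 and the stop face at ≈0.720, so the gap is about 0 within error. Handing in.

```bash
python3 -c "
from rig import *
print(hand_in())"
```

```text
the job is handed in; nothing more can be done
None
```

I gripped the orange pulley by its top rim, lifted it about 18 mm and drew it forward off the peg. I then lowered it on edge into the blue bin's rear slot and let go once it touched the floor, with the bin still about 94 mm from the stop. With the fingers closed, I pushed the bin along the bay until it stopped moving, at 11–15 N. I then backed off, lifted the arm clear and handed in at about 18 s. The hand-in gives no verdict.

**Bin:** in the last scene view its rear face is at x≈0.722 and the stop face at ≈0.720, so it is home to within the calibration error. It is square in the lane (2.08° against the stop's 2.09°).

**Pulley:** it stands in the slot about 2 mm from the middle, with its top edge at 0.1545 m, against 0.151 m expected and about 0.153 m in the earlier wrist view. Both are within the cameras' accuracy.

**Bystanders:** the black pulley, carton and jar looked unmoved in the last pictures; I did not measure them again.

**Disagreement:** the scene and top cameras differed by about 4–5 mm, so I took the grasp and placing positions mainly from the wrist camera.

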